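Load a vial rack into the gravity feed chute

ROBOT

A 6-joint arm with a two-finger parallel gripper is mounted at the origin on a cart in front of the work surface, level with it; the furniture and walls round the work are solid. World frame = base frame: x ahead of the robot, y to its left, z up, the work surface at z = 0. Lengths are in m, angles in rad, forces in N, time in s.
With the tool pointing down it reaches from about 0.25 to 0.775 m from the base axis. Payload 4 kg.
Tool frame: the origin (TCP) lies between the finger pads, 19 mm behind the fingertips; this is the grasp point; z points along the fingers, y is the line along which they close (so a half turn about z gives the same grasp; the last joint's range is limited). The gripper opens to 94 mm and grips with 3 to 60 N. Pads are 16 mm wide; open, the fingers measure 119 mm over their backs; the gripper's body (75 mm by 177 mm) begins 78 mm behind the grasp point.
Start: joints at [-1.266, 0.087, 1.371, -0, 1.684, -0.103], TCP at [0.218, -0.505, 0.224] pointing down, gripper open.
Joint ranges: [-3.1, 3.1], [-0.76, 2.03], [0.27, 2.55], [-1.08, 4.22], [0.17, 2.65], [-2.57, 2.57]. Speed limits (rad/s): [2.79, 2.79, 3.14, 3.14, 3.14, 3.14].

INTERFACE

Orientations are given as [roll, pitch, yaw] about the fixed x, y, z axes, in that order (R = Rz(yaw) Ry(pitch) Rx(roll)).
In Python, from bench import robot gives the robot as it stands. The module is installed in compiled form; this text tells all that it offers.
- The arm moves only by the tool move_arm, never from a script. Its argument "motion" is one flat list of numbers, 7 for each row, row after row: the turn, a rotation vector about the tool's x, y, z in units of 45 degrees (1.0 is 45 degrees), then the shift along the tool's x, y, z in units of 100 mm (1.0 is 100 mm), then the opening, from 0 (shut) to 1 (fully open). A call has 1 to 12 rows; each row shifts and turns the commanded pose from where the row before left it, along the tool's axes as they then stand; what a row does not reach is not made up. A row lasts 1/12 s, in which the tool goes at most 41.7 mm and 7.16 degrees, less where a joint would pass 70% of its speed; a pose out of reach is approached as far as the arm can. A call with a number of a shift or a turn outside -1 to 1 is refused whole. A call with a gripper value outside its range is refused whole. The fingers move at their own pace and stop on an object; the grip force is fixed at half the most. Time passes only in rows, so rows that do not move let the fingers close. It gives the time, the measured TCP pose, the force, the opening and the grip force at its end, in the units of the state.
- robot.get_obs(): the state, without advancing time (a new reading comes with each control period).
- robot.snapshot(name): name is "side" or "top"; returns the picture (480x640x3 uint8, red, green, blue); there is no depth.
- robot.get_calibration(name): a dict with "fx", "fy", "cx", "cy" (pixels), "k1" (the pictures are not rectified: a ray, as slopes to the right and down, at radius r is drawn at 1 + k1 r^2 times it, then the intrinsics apply), "R" (3x3) and "t" (3): a world point X has camera coordinates R X + t. Camera axes: x right, y down, z forward; pixel columns grow to the right and rows downward; lengths in m; the calibration is good to about 2 mm. A picture is of the moment at which its call begins. get_calibration takes no time and is no camera call.
- robot.close_job(): hands the job in; it is judged then, once.
The state is a dict: "time": time; "joint_positions": joint angles; "qvel": joint speeds; "joint_torque": joint torques, N m; "tool_pos": TCP position; "ee_rot": TCP orientation; "wrist_force": force on the tool from outside, world axes, zero at the start; "wrist_torque": the same for the moment, N m; "width": finger opening in m; "finger_force": force on a finger pad.
Only numpy, scipy, OpenCV 4.12 (cv2) and the standard library are available. Lean on these libraries where they do the work, as an engineer would, in place of code of your own. Each camera call takes 0.05 s, during which the arm holds its last target. There are 200 camera calls.

TASK

Send the white vial rack down the gravity feed chute to its pick-up end. Set it on the chute's level loading shelf the right way round, so that the groove in its foot drops over the guide rib and the foot stands flat on the shelf, and let go of it; then push it over the crest so that it slides down by itself under the side lips and comes to rest flat against the end stop. All three vials must stay standing in the rack, and the bottles and the timer must stay where they stand.

Things in the scene. Friction and masses are not known exactly. Their poses are not given: they have to be found in the camera images.
- rack: Loose white plastic rack for eight vials, about 0.2 kg with its three vials, upright on the bench, any way round. Origin: centre of its underside; y along its length, z up. Foot 138 (y) x 49 (x) x 12 mm high; on it a pocketed body 95 (y) x 49 (x) mm up to z = 40 mm, so each end of the foot sticks out 21.5 mm as a tab. Grasp across the flat long faces (49 mm), TCP at z = 30 mm. Vial tops z = 60 mm.
- rack_groove (a point): Middle of the groove under the rack's foot, at rack (0, 36, 0) mm. The groove runs across the rack (along its x), 11 mm wide, 8 mm deep, through both long faces.
- rack_label (a point): On the thin upright label plate (top at z = 61 mm) that stands on the rack's body at the groove's end: point at rack (0, 46, 58) mm. It shows which end has the groove.
- chute: Fixed sheet-metal feed chute on the bench, 164 mm wide over its cheeks. Origin on the bench below the loading spot; x downhill, y to the left looking downhill, z up. Level loading shelf, top z = 95 mm, from x = -75 mm to the crest at x = 32 mm, no side walls. Then a ramp, 26 degrees down, 175 mm long, to an end stop. Slippery (friction about 0.2): the rack slides down the ramp by its own weight.
- chute_rib_nominal (a point): Top of the straight dark steel guide rib, nominal setting: chute (0, 36, 101) mm. The rib, 8 mm wide and 6 mm high, runs downhill along all the shelf and ramp. It is a clamped bar set up to 6 mm to either side of this, not measured: feel for it with the rack (or look). With the groove over it (1.5 mm clearance a side) the rack stands flat on the shelf, else about 6 mm too high at that end.
- chute_load (a point): Loading spot: middle of the shelf, on its top, chute (0, 0, 95) mm. Put the rack's origin within 20 mm of it in chute x and, depending on the rib's setting, within 7.5 mm in chute y, the rack's +y along the chute's +y.
- chute_ramp: The sloping lane, fixed to the chute. Origin on its floor at the crest, x down the slope, z square to it. Side walls 156 mm apart, 18 mm high, begin at x = 12 mm. From x = 40 mm on, sheet lips reach 20.5 mm inward from both walls, underside 15 mm above the floor: the rack's end tabs pass below them only if it lies flat; the wrong way round it rides up on the rib and jams there.
- chute_home (a point): Where the rack's origin lies when it is home against the end stop: ramp (148.5, 0, 0) mm.
- vial_1: Capped glass vial, 18 mm diameter, 48 mm high, loose in a 20 mm square pocket of the rack at rack (11.5, 34.5) mm. Origin: centre of its underside, 12 mm above the rack's underside.
- vial_3: Capped glass vial, 18 mm diameter, 48 mm high, loose in a 20 mm square pocket of the rack at rack (-11.5, 11.5) mm. Origin: centre of its underside, 12 mm above the rack's underside.
- vial_4: Capped glass vial, 18 mm diameter, 48 mm high, loose in a 20 mm square pocket of the rack at rack (11.5, -34.5) mm. Origin: centre of its underside, 12 mm above the rack's underside.
- bottle_1: Bystander: brown reagent bottle, 56 mm diameter, 100 mm high; leave it.
- bottle_2: Bystander: brown reagent bottle, 60 mm diameter, 115 mm high; leave it.
- timer: Bystander: bench timer, 24 x 62 x 58 mm; leave it.

How it is judged:
On the way, in this order (a step that is already met when the one before it is completed fails the run):
1. the rack stands let go on the loading shelf, the right way round, its groove over the rib and its foot flat on the shelf (x of rack in the frame of chute between -0.045 and 0.03 m and y of rack in the frame of chute between -0.01 and 0.01 m and z of rack in the frame of chute between 0.092 and 0.0975 m and angle between the z axis of rack and the z axis of chute, either way round below 0.03 rad and y of rack_label in the frame of chute above 0.03 m and contact force between the fingers and rack below 0.2 N), for 0.2 s.
2. the rack is on the ramp past the crest, sliding by itself with no finger on it (x of rack in the frame of chute_ramp between 0.01 and 0.135 m and z of rack in the frame of chute_ramp between -0.004 and 0.014 m and contact force between the fingers and rack below 0.2 N), for 0.04 s.
At the end, for the whole second after the job is handed in: The rack rests against the end stop (within 6 mm along the ramp), its foot flat on the ramp floor (within 2.5 mm and 2 degrees) with its label plate on the rib's side, at rest, and all three vials still stand in it (x of rack in the frame of chute_ramp between 0.142 and 0.153 m and z of rack in the frame of chute_ramp between -0.003 and 0.0025 m and angle between the z axis of rack and the z axis of chute_ramp, either way round below 0.035 rad and y of rack_label in the frame of chute above 0.03 m and linear speed of rack below 0.02 m/s and z of each of vial_1, vial_3, vial_4 in the frame of rack below 0.026 m and horizontal distance between each of vial_1, vial_3, vial_4 and rack below 0.06 m); the robot touches nothing.
It fails at once if a vial comes out of the rack (distance between any of vial_1, vial_3, vial_4 and rack above 0.07 m).
It fails at once if the rack is tipped far over (angle between rack's own z axis and vertical above 0.9 rad).
It fails at once if a bystander is moved more than 30 mm (distance of any of bottle_1, bottle_2, timer from where it was at the start of the episode above 0.03 m).
It also fails if it takes over 51 s, if anything falls off the work surface, if the arm or the gripper's body presses on something with over 40 N, if the wrist force passes 120 N, or if a joint passes its speed limit or range.

## Working session

There is one attempt and no reset: what is moved stays moved. The work goes in short steps, Python scripts to look and compute and a tool call to move; the robot and the scene stay as the last step left them, time stands still between calls to the robot, and variables do not carry over. Pictures are saved under pics/ and viewed, at most 10 in all, crops included, and the job is handed in when it is done.

Besides the shell and the picture viewer there is one more tool, called after ">>>" as name(argument=value, ...), one argument or row to a line, values as JSON. move_arm: Moves the arm, as the interface text tells. Shifts and turns lie within -1 to 1; 1 stands for 100 mm of shift or 45 degrees of turn. Its arguments: {"type":"object","properties":{"motion":{"type":"array","items":{"type":"number"}}},"required":["motion"]}

```bash
mkdir -p pics; python3 - <<'E'
from bench import robot
import cv2
o=robot.get_obs(); print({k:o[k] for k in('time','tool_pos','ee_rot','width','wrist_force')})
for n in('side','top'):
    cv2.imwrite(f'pics/{n}0.png',robot.snapshot(n)[:,:,::-1]); print(n,robot.get_calibration(n))
E
```

```text
{'time': 0.0, 'tool_pos': array([ 0.2179608 , -0.50442811,  0.22310559]), 'ee_rot': array([-3.13941846e+00, -1.96548414e-04,  4.07811940e-01]), 'width': 0.09384605041783495, 'wrist_force': array([-0.16711888,  0.56476158, -0.23477175])}
side {'fx': 447.6009609887898, 'fy': 447.6009609887898, 'cx': 324.5713065967179, 'cy': 242.3230535040936, 'k1': -0.07535956708116369, 'R': array([[ 0.99942593, -0.03270508, -0.00884284],
       [-0.0241897 , -0.50610155, -0.86213461],
       [ 0.02372081,  0.86185359, -0.50660213]]), 't': array([-0.50805693,  0.02412605,  0.98832125])}
top {'fx': 593.8747988080271, 'fy': 593.8747988080271, 'cx': 313.16776820671083, 'cy': 248.22782933850712, 'k1': -0.1066355155342367, 'R': array([[ 0.01973811, -0.9996509 , -0.01756388],
       [-0.99628336, -0.01819235, -0.08419321],
       [ 0.08384429,  0.01916042, -0.99629464]]), 't': array([-0.10968749,  0.52195363,  1.06875652])}
```

View pics/side0.png

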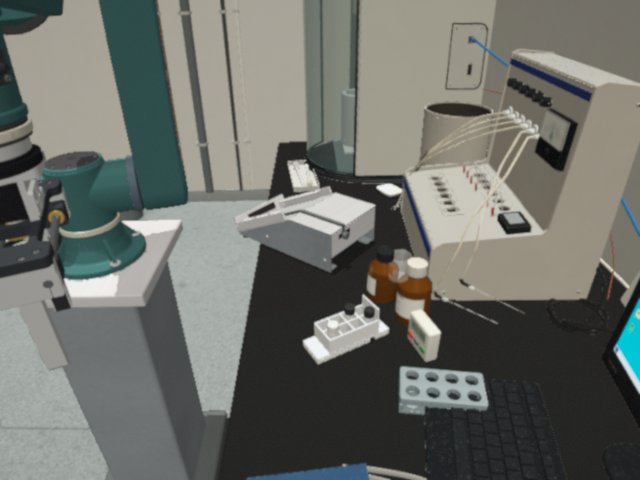

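View pics/top0.png

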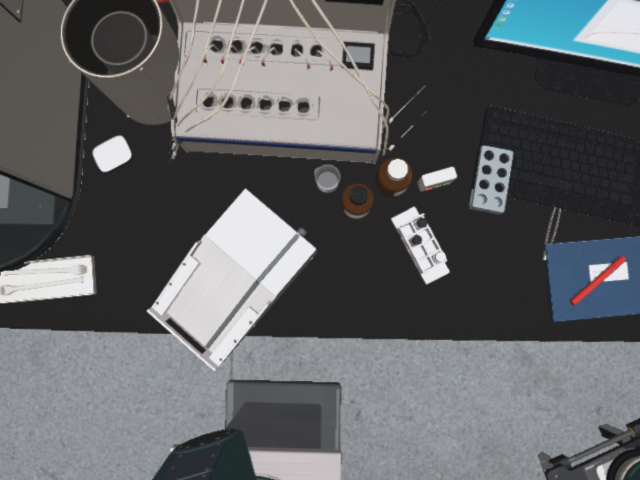

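Side and top views: the chute (top, about (235,280)) runs down and to the left, with its shelf at (258,235) and the rib on the lower-right side. The rack stands at (420,245). I'll enlarge both.

```bash
python3 - <<'E'
import cv2
t=cv2.imread('pics/top0.png');s=cv2.imread('pics/side0.png')
cv2.imwrite('pics/c1.png',cv2.resize(t[180:380,140:330],None,fx=3,fy=3,interpolation=2))
a=cv2.resize(t[195:295,380:460],None,fx=6,fy=6,interpolation=2)[:600,:400]
a=cv2.resize(t[200:290,385:455],None,fx=5.5,fy=5.5,interpolation=2)
b=cv2.resize(s[290:365,300:392],None,fx=4.4,fy=4.4,interpolation=2)
print(a.shape,b.shape)
import numpy as np
c=np.zeros((500,800,3),np.uint8);c[:a.shape[0],:a.shape[1]]=a;c[:b.shape[0],390:390+b.shape[1]]=b
cv2.imwrite('pics/c2.png',c)
E
```

```text
(495, 385, 3) (330, 405, 3)
```

View pics/c1.png

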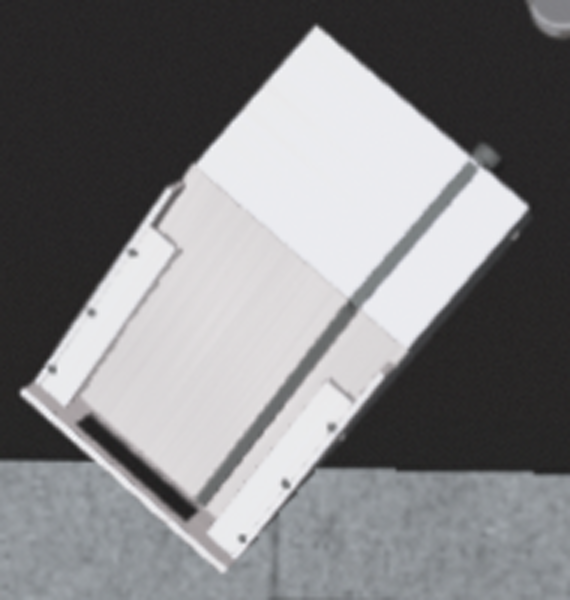

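View pics/c2.png

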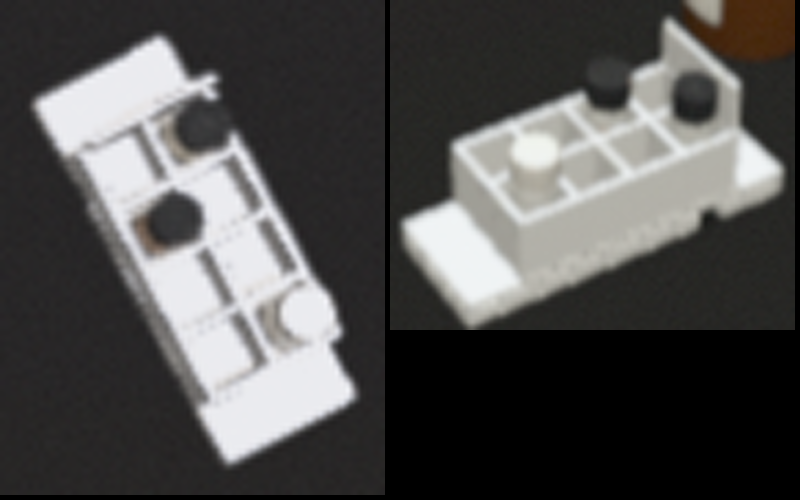

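Read-off from the crops. Top crop of the chute: shelf corners at (316,25), (528,208), (196,166) and (402,345), rib from (473,165) to (352,303). The rack's foot corners and label are clear in both views, with the label end up-left in top. I'll fit poses and overlay the chute on the side view.

```bash
cat > h.py <<'E'
import numpy as np, cv2
from bench import robot
from scipy.optimize import least_squares
C={n:robot.get_calibration(n) for n in('side','top')}
def proj(n,X):
    c=C[n]; p=np.atleast_2d(X)@c['R'].T+c['t']; s=p[:,:2]/p[:,2:]; s=s*(1+c['k1']*(s**2).sum(1,keepdims=True))
    return s*[c['fx'],c['fy']]+[c['cx'],c['cy']]
def place(q,P):
    x,y,z,a=q; R=np.array([[np.cos(a),-np.sin(a),0],[np.sin(a),np.cos(a),0],[0,0,1]])
    return np.atleast_2d(P)/1000@R.T+[x,y,z]
def fit(obs,q0,zfree=True):
    def f(q):
        q=np.array(q) if zfree else np.array([q[0],q[1],0,q[2]])
        return np.concatenate([(proj(n,place(q,P))-np.array(u)).ravel() for n,P,u in obs])
    q0=q0 if zfree else [q0[0],q0[1],q0[3]]
    r=least_squares(f,q0,loss='soft_l1'); return r.x,r.fun.reshape(-1,2).round(1)
E
python3 - <<'E'
from h import *
cr=lambda P,k,x0,y0:(np.array(P)+.5)/k-.5+[x0,y0]
rt=cr([(163,36),(35,103),(355,396),(229,464)],5.5,385,200)
rs=cr([(402-390,225),(468-390,303),(782-390,170),(668-390,18),(740-390,80)],4.4,300,290)
obs=[('top',[[24.5,69,12],[-24.5,69,12],[24.5,-69,12],[-24.5,-69,12]],rt),
('side',[[-24.5,-69,12],[24.5,-69,12],[24.5,69,12],[-24.5,46,61],[24.5,46,61]],rs)]
for o,z in((obs,True),(obs,False),(obs[:1],False)):
    q,r=fit(o,[.5,-.25,0,.4],z); print('rack',q.round(4),r.tolist())
ct=cr([(316,25),(528,208),(196,166),(402,345)],3,140,180)
cP=[[-75,-82,95],[-75,82,95],[32,-82,95],[32,82,95]]
for o,z in(([('top',cP,ct)],False),([('top',cP,ct),('side',cP[:1],[(376,206)])],True)):
    q,r=fit(o,[.55,.1,0,2.3],z); print('chute',q.round(4),r.tolist())
    if not z: qc=[q[0],q[1],0,q[2]]
rib=cr([(473,165),(352,303)],3,140,180)
# rib offset: fit y with x free on z=101
r=least_squares(lambda v:(proj('top',place(qc,[[v[0],v[2],101],[v[1],v[2],101]]))-rib).ravel(),[-75,32,36]);print('rib',r.x,r.fun)
s=cv2.imread('pics/side0.png')
c,sn=np.cos(np.radians(26)),np.sin(np.radians(26))
big=cv2.resize(s[170:280,225:395],None,fx=4.5,fy=4.5,interpolation=2)
L=[[[-75,-82,95],[-75,82,95],[32,82,95],[32,-82,95],[-75,-82,95]],[[32,82,95],[32+175*c,82,95-175*sn],[32+175*c,-82,95-175*sn],[32,-82,95]],[[-75,82,95],[-75,82,0],[-75,-82,0]],[[-75,36,101],[32,36,101]]]
for l in L:
    p=(proj('side',place(qc,l))-[225,170]+.5)*4.5-.5
    cv2.polylines(big,[p.round().astype(int)],False,(0,0,255),1)
cv2.imwrite('pics/ov.png',big)
E
```

```text
rack [ 0.5347 -0.2976 -0.     -1.0714] [[-0.1, -0.1], [0.0, -0.3], [0.3, 0.1], [-0.1, 0.0], [0.2, -0.8], [0.1, 0.1], [-0.0, -0.4], [-0.9, 0.0], [0.1, 1.7]]
rack [ 0.5347 -0.2976 -1.0714] [[-0.1, -0.1], [0.0, -0.3], [0.3, 0.1], [-0.0, 0.0], [0.2, -0.9], [0.1, 0.1], [-0.0, -0.4], [-0.9, 0.0], [0.1, 1.7]]
rack [ 0.5346 -0.2975 -1.0713] [[-0.2, -0.0], [-0.0, -0.2], [0.2, 0.1], [-0.1, 0.1]]
chute [0.511  0.0048 2.4465] [[-0.4, -0.5], [0.4, 0.2], [-1.3, -1.0], [1.2, 1.9]]
chute [ 0.5117  0.0054 -0.0054  2.4468] [[-0.3, -0.3], [0.1, 0.1], [-1.0, -1.1], [1.2, 1.5], [-0.1, 0.4]]
rib [-72.58276091  31.38196299  41.77341248] [-0.05842801 -0.05100939  0.05822117  0.05074906]
```

View pics/ov.png

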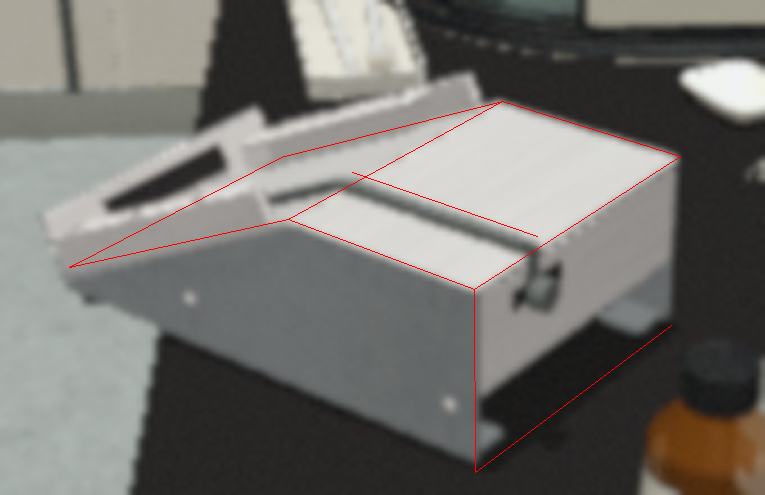

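The overlay lines follow the shelf, including its back corners, cheek and bench edge. The visible rib lies on the +y side of nominal (top fit: y ≈ 41.8 mm), so the rack should go to y ≈ +5.8 mm. Rack: (0.5347, -0.2976), yaw -1.071. Next I move above the rack.

>>> move_arm(
  motion=[0, 0, 0, 0.372, -0.064, 0.073, 1, 0, 0, 0, 0.372, -0.064, 0.073, 1, 0, 0, 0, 0.372, -0.064, 0.073, 1, 0, 0, 0, 0.372, -0.064, 0.073, 1, 0, 0, 0, 0.372, -0.064, 0.073, 1, 0, 0, 0, 0.372, -0.064, 0.073, 1, 0, 0, 0, 0.372, -0.064, 0.073, 1, 0, 0, 0, 0.372, -0.064, 0.073, 1, 0, 0, 0, 0.372, -0.064, 0.073, 1, 0, 0, 0, 0.372, -0.064, 0.073, 1, 0, 0, -0.116, 0, 0, 0, 1, 0, 0, 0, 0, 0, 0, 1],
)

```text
time: 1.1
tool_pos: [0.5351, -0.2965, 0.1493]
ee_rot: [-3.139, 0.002, 0.504]
wrist_force: [0.6, -0.8, 0.2]
width: 0.094
finger_force: 0.0
```

```bash
cat >> h.py <<'E'
from scipy.spatial.transform import Rotation as Ro
RACK=[.5347,-.2976,0,-1.0714]; CH=[.511,.0048,0,2.4465]
def go(target,yaw):
    o=robot.get_obs(); R=Ro.from_euler('xyz',o['ee_rot']); Rt=Ro.from_euler('xyz',[np.pi,0,yaw])
    print('t',round(o['time'],2),'pos',o['tool_pos'].round(4),'rot',o['ee_rot'].round(4),'w',round(o['width'],4),'q6',o['joint_positions'][5].round(3),'F',o['wrist_force'].round(1))
    print('shift u',(R.inv().apply(np.array(target)-o['tool_pos'])*10).round(3),'turn u',((R.inv()*Rt).as_rotvec()/np.radians(45)).round(3))
E
python3 -c "
from h import *
go([.5347,-.2976,.03],.4994)"
```

```text
t 1.1 pos [ 0.5351 -0.2965  0.1493] rot [-3.1386e+00  1.7000e-03  5.0420e-01] w 0.094 q6 0.468 F [ 0.6 -0.8  0.2]
shift u [-0.007  0.011  1.193] turn u [-0.004  0.002  0.006]
```

>>> move_arm(
  motion=[0, 0, 0.006, -0.007, 0.011, 0.3, 1, 0, 0, 0, 0, 0, 0.3, 1, 0, 0, 0, 0, 0, 0.3, 1, 0, 0, 0, 0, 0, 0.2, 1, 0, 0, 0, 0, 0, 0.09, 1, 0, 0, 0, 0, 0, 0, 1, 0, 0, 0, 0, 0, 0, 0, 0, 0, 0, 0, 0, 0, 0, 0, 0, 0, 0, 0, 0, 0, 0, 0, 0, 0, 0, 0, 0],
)

```text
time: 1.93
tool_pos: [0.5352, -0.3008, 0.0344]
ee_rot: [3.138, -0.002, 0.494]
wrist_force: [0.7, -0.4, 0.0]
width: 0.0708
finger_force: 0.0
```

```bash
python3 -c "
from h import *
o=robot.get_obs();print(o['joint_positions'].round(3),o['finger_force'])
# tool-down placing target
T=place(CH,[0,5.8,125])[0];print(T); go([.535,-.298,.2],.4994)"
```

```text
[-0.604  0.331  1.468 -0.     1.339  0.473] 0.0
[5.07285352e-01 3.45632686e-04 1.25000000e-01]
t 1.93 pos [ 0.5352 -0.3008  0.0344] rot [ 3.1383e+00 -1.6000e-03  4.9380e-01] w 0.0708 q6 0.473 F [ 0.7 -0.4  0. ]
shift u [ 0.014 -0.02  -1.656] turn u [ 0.004 -0.002 -0.007]
```

>>> move_arm(
  motion=[0, 0, 0, 0, 0, 0, 0, 0, 0, 0, 0, 0, 0, 0, 0, 0, 0, 0, 0, 0, 0, 0, 0, 0, 0, 0, 0, 0, 0, 0, 0, 0, 0, 0, 0, 0, 0, 0, 0, 0, 0, 0, 0, 0, 0, 0, 0, 0, 0],
)

```text
time: 2.52
tool_pos: [0.5342, -0.2997, 0.0326]
ee_rot: [-3.141, -0.0, 0.494]
wrist_force: [-1.0, 1.5, 4.0]
width: 0.0488
finger_force: 30.0
```

```bash
python3 -c "
from h import *
print(robot.get_obs()['finger_force']); go([.535,-.298,.2],.4994)"
```

```text
29.996038377285004
t 2.52 pos [ 0.5342 -0.2997  0.0326] rot [-3.1414e+00 -2.0000e-04  4.9430e-01] w 0.0488 q6 0.472 F [-1.   1.5  4. ]
shift u [ 0.016 -0.012 -1.674] turn u [-0.    -0.    -0.007]
```

>>> move_arm(
  motion=[0, 0, 0, 0, 0, -0.1, 0, 0, 0, 0, 0, 0, -0.2, 0, 0, 0, 0, 0, 0, -0.3, 0, 0, 0, 0, 0, 0, -0.3, 0, 0, 0, 0, 0, 0, -0.3, 0, 0, 0, 0, 0, 0, -0.3, 0, 0, 0, 0, 0, 0, -0.15, 0, 0, 0, 0, 0, 0, -0.05, 0, 0, 0, 0, 0, 0, 0, 0],
)

```text
time: 3.27
tool_pos: [0.5347, -0.3005, 0.204]
ee_rot: [3.138, -0.001, 0.494]
wrist_force: [-0.7, 0.1, -2.6]
width: 0.0488
finger_force: 30.0
```

>>> move_arm(
  motion=[0, 0, 0, 0.034, -0.087, 0, 0, 0, 0, 0, 0.068, -0.17, 0, 0, 0, 0, 0, 0.103, -0.261, 0, 0, 0, 0, 0, 0.12, -0.3, 0, 0, 0, 0, 0, 0.12, -0.3, 0, 0, 0, 0, 0, 0.12, -0.3, 0, 0, 0, 0, 0, 0.12, -0.3, 0, 0, 0, 0, 0, 0.12, -0.3, 0, 0, 0, 0, 0, 0.12, -0.3, 0, 0, 0, 0, 0, 0.103, -0.261, 0, 0, 0, 0, 0, 0.068, -0.17, 0, 0, 0, 0, 0, 0.034, -0.087, 0, 0],
)

```text
time: 4.27
tool_pos: [0.4971, 0.0063, 0.1997]
ee_rot: [-3.138, 0.004, 0.497]
wrist_force: [-0.4, 0.4, -2.7]
width: 0.0488
finger_force: 30.0
```

>>> move_arm(
  motion=[0, 0, -0.05, 0, 0, 0, 0, 0, 0, -0.1, 0, 0, 0, 0, 0, 0, -0.15, 0, 0, 0, 0, 0, 0, -0.15, 0, 0, 0, 0, 0, 0, -0.15, 0, 0, 0, 0, 0, 0, -0.15, 0, 0, 0, 0, 0, 0, -0.15, 0, 0, 0, 0, 0, 0, -0.15, 0, 0, 0, 0, 0, 0, -0.15, 0, 0, 0, 0, 0, 0, -0.15, 0, 0, 0, 0, 0, 0, -0.15, 0, 0, 0, 0, 0, 0, -0.15, 0, 0, 0, 0],
)

```text
time: 5.27
tool_pos: [0.4981, 0.003, 0.2002]
ee_rot: [-3.138, -0.001, 1.795]
wrist_force: [-0.7, 0.5, -1.5]
width: 0.0485
finger_force: 30.0
```

```bash
python3 -c "
from h import *
print(robot.get_obs()['joint_positions'].round(3)); go(place(CH,[12,5.8,200])[0],4.0173)"
```

```text
[-0.108 -0.02   1.529 -0.     1.637 -0.332]
t 5.27 pos [0.4981 0.003  0.2002] rot [-3.1379e+00 -7.0000e-04  1.7952e+00] w 0.0485 q6 -0.332 F [-0.7  0.5 -1.5]
shift u [0.049 0.011 0.002] turn u [-2.000e-03 -6.000e-03 -2.829e+00]
```

>>> move_arm(
  motion=[0, 0, -0.15, 0, 0, 0, 0, 0, 0, -0.15, 0, 0, 0, 0, 0, 0, -0.15, 0, 0, 0, 0, 0, 0, -0.15, 0, 0, 0, 0, 0, 0, -0.15, 0, 0, 0, 0, 0, 0, -0.15, 0, 0, 0, 0, 0, 0, -0.15, 0, 0, 0, 0, 0, 0, -0.15, 0, 0, 0, 0, 0, 0, -0.15, 0, 0, 0, 0, 0, 0, -0.15, 0, 0, 0, 0, 0, 0, -0.15, 0, 0, 0, 0, 0, 0, -0.15, 0, 0, 0, 0],
)

```text
time: 6.27
tool_pos: [0.4981, 0.003, 0.2002]
ee_rot: [3.141, -0.004, -3.074]
wrist_force: [-0.8, -0.4, -1.6]
width: 0.0485
finger_force: 30.0
```

>>> move_arm(
  motion=[0, 0, -0.15, 0, 0, 0, 0, 0, 0, -0.15, 0, 0, 0, 0, 0, 0, -0.15, 0, 0, 0, 0, 0, 0, -0.15, 0, 0, 0, 0, 0, 0, -0.1, 0, 0, 0, 0, 0, 0, -0.1, 0, 0, 0, 0, 0, 0, -0.05, 0, 0, 0, 0, 0, 0, 0, 0, 0, 0, 0],
)

```text
time: 6.93
tool_pos: [0.4982, 0.003, 0.2003]
ee_rot: [3.139, -0.003, -2.412]
wrist_force: [-0.2, -0.3, -2.5]
width: 0.049
finger_force: 30.0
```

```bash
python3 -c "
from h import *
print(robot.get_obs()['joint_positions'].round(3)); go(place(CH,[15,5.8,200])[0],4.0173)"
```

```text
[-0.107 -0.02   1.528 -0.     1.637 -2.408]
t 6.93 pos [0.4982 0.003  0.2003] rot [ 3.1392e+00 -2.7000e-03 -2.4119e+00] w 0.049 q6 -2.408 F [-0.2 -0.3 -2.5]
shift u [-0.028  0.068  0.003] turn u [ 0.003 -0.003 -0.186]
```

>>> move_arm(
  motion=[0, 0, 0, -0.028, 0.068, 0, 0, 0, 0, -0.05, 0, 0, 0, 0, 0, 0, -0.05, 0, 0, 0, 0, 0, 0, -0.05, 0, 0, 0, 0, 0, 0, -0.026, 0, 0, 0.1, 0, 0, 0, 0, 0, 0, 0.2, 0, 0, 0, 0, 0, 0, 0.1, 0, 0, 0, 0, 0, 0, 0, 0, 0, 0, 0, 0, 0, 0, 0],
)

```text
time: 7.68
tool_pos: [0.4958, 0.0104, 0.1609]
ee_rot: [3.139, -0.002, -2.274]
wrist_force: [-0.2, -0.7, -0.7]
width: 0.0486
finger_force: 30.0
```

```bash
python3 - <<'E'
from h import *
print(robot.get_obs()['joint_positions'].round(3)); go(place(CH,[15,5.8,130])[0],4.0173)
t=robot.snapshot('top')[:,:,::-1];s=robot.snapshot('side')[:,:,::-1]
cv2.imwrite('pics/t1.png',t);cv2.imwrite('pics/s1.png',s)
a=cv2.resize(s[150:290,220:400],None,fx=4.2,fy=4.2,interpolation=2)
cv2.imwrite('pics/s1c.png',a)
E
```

```text
[-0.093 -0.01   1.597 -0.     1.557 -2.532]
t 7.68 pos [0.4958 0.0104 0.1609] rot [ 3.1392e+00 -1.8000e-03 -2.2740e+00] w 0.0486 q6 -2.532 F [-0.2 -0.7 -0.7]
shift u [ 0.003 -0.004  0.309] turn u [ 0.003 -0.002 -0.01 ]
```

View pics/s1c.png

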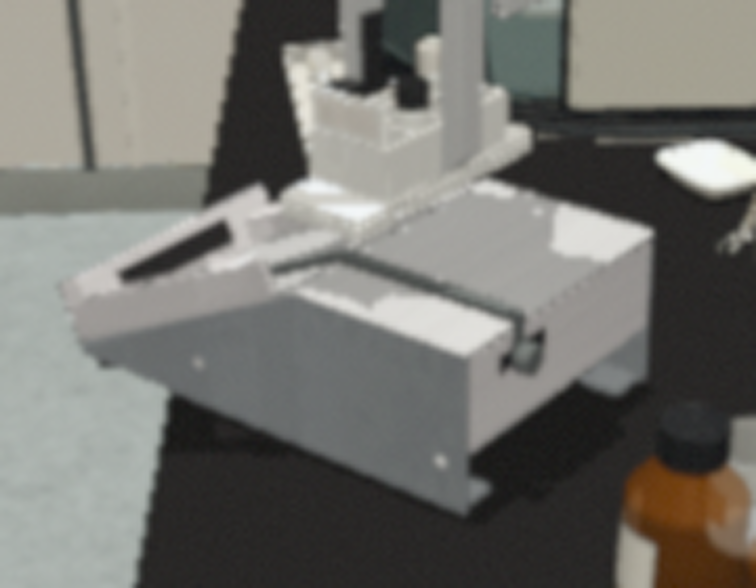

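Side view: the rack hangs level over the shelf with its label plate (345,110) at the near, rib side. Its foot is above the rib near (350,245). Next I lower it to just above the rib, then feel.

>>> move_arm(
  motion=[0, 0, -0.01, 0, 0, 0.1, 0, 0, 0, 0, 0, 0, 0.1, 0, 0, 0, 0, 0, 0, 0.05, 0, 0, 0, 0, 0, 0, 0, 0, 0, 0, 0, 0, 0, 0, 0],
)

```text
time: 8.2
tool_pos: [0.4962, 0.0103, 0.1365]
ee_rot: [3.14, -0.001, -2.266]
wrist_force: [-0.0, -0.4, -0.5]
width: 0.0483
finger_force: 30.0
```

>>> move_arm(
  motion=[0, 0, 0, 0, 0, 0.02, 0, 0, 0, 0, 0, 0, 0.02, 0, 0, 0, 0, 0, 0, 0, 0],
)

```text
time: 8.45
tool_pos: [0.4966, 0.0103, 0.1331]
ee_rot: [3.142, -0.0, -2.266]
wrist_force: [-0.2, -0.1, -1.3]
width: 0.0491
finger_force: 30.0
```

```bash
python3 - <<'E'
from h import *
print(robot.get_obs()['joint_positions'].round(3)); go(place(CH,[15,5.8,128])[0],4.0173)
E
```

```text
[-0.093  0.005  1.638 -0.     1.498 -2.54 ]
t 8.45 pos [0.4966 0.0103 0.1331] rot [ 3.1416e+00 -1.0000e-04 -2.2657e+00] w 0.0491 q6 -2.54 F [-0.2 -0.1 -1.3]
shift u [0.008 0.005 0.051] turn u [ 0. -0.  0.]
```

>>> move_arm(
  motion=[0, 0, 0, 0.005, 0.003, 0.01, 0, 0, 0, 0, 0, 0, 0.01, 0, 0, 0, 0, 0, 0, 0, 0],
)

```text
time: 8.7
tool_pos: [0.496, 0.01, 0.1311]
ee_rot: [3.142, -0.0, -2.266]
wrist_force: [-0.8, 0.2, -2.1]
width: 0.0489
finger_force: 30.0
```

>>> move_arm(
  motion=[0, 0, 0, 0, 0, 0.01, 0, 0, 0, 0, 0, 0, 0.01, 0, 0, 0, 0, 0, 0, 0, 0],
)

```text
time: 8.95
tool_pos: [0.496, 0.0101, 0.129]
ee_rot: [3.141, -0.0, -2.266]
wrist_force: [-0.9, 0.3, -2.2]
width: 0.0489
finger_force: 30.0
```

>>> move_arm(
  motion=[0, 0, 0, 0, 0, 0.01, 0, 0, 0, 0, 0, 0, 0, 0, 0, 0, 0, 0, 0, 0, 0],
)

```text
time: 9.2
tool_pos: [0.4961, 0.0101, 0.1282]
ee_rot: [3.142, -0.0, -2.266]
wrist_force: [0.3, 0.9, -1.8]
width: 0.0487
finger_force: 30.0
```

>>> move_arm(
  motion=[0, 0, 0, 0, 0, 0.01, 0, 0, 0, 0, 0, 0, 0, 0, 0, 0, 0, 0, 0, 0, 0],
)

```text
time: 9.45
tool_pos: [0.4964, 0.01, 0.1276]
ee_rot: [-3.141, 0.0, -2.266]
wrist_force: [0.5, 1.1, -0.3]
width: 0.0488
finger_force: 30.0
```

>>> move_arm(
  motion=[0, 0, 0, 0, 0, 0.01, 0, 0, 0, 0, 0, 0, 0, 0, 0, 0, 0, 0, 0, 0, 0],
)

```text
time: 9.7
tool_pos: [0.4964, 0.0101, 0.1276]
ee_rot: [-3.141, 0.001, -2.266]
wrist_force: [-1.6, 0.4, 5.7]
width: 0.0486
finger_force: 30.0
```

>>> move_arm(
  motion=[0, 0, 0, 0, 0, 0.01, 0, 0, 0, 0, 0, 0, 0, 0, 0, 0, 0, 0, 0, 0, 0],
)

```text
time: 9.95
tool_pos: [0.4964, 0.0101, 0.1276]
ee_rot: [-3.14, 0.001, -2.266]
wrist_force: [-3.9, 0.8, 8.6]
width: 0.0489
finger_force: 30.0
```

Contact came at TCP z = 127.6 mm, the level predicted for a flat foot, so the groove is over the rib. I take the pressing off and release.

>>> move_arm(
  motion=[0, 0, 0, 0, 0, -0.015, 0, 0, 0, 0, 0, 0, 0, 0, 0, 0, 0, 0, 0, 0, 0.9, 0, 0, 0, 0, 0, 0, 0.9, 0, 0, 0, 0, 0, 0, 0.9, 0, 0, 0, 0, 0, 0, 0.9, 0, 0, 0, 0, 0, 0, 0.9, 0, 0, 0, 0, 0, 0, 0.9, 0, 0, 0, 0, 0, 0, 0.9, 0, 0, 0, 0, 0, 0, 0.9],
)

```text
time: 10.78
tool_pos: [0.4961, 0.0101, 0.1267]
ee_rot: [-3.142, -0.0, -2.266]
wrist_force: [-0.5, 0.2, -0.5]
width: 0.0845
finger_force: 0.0
```

>>> move_arm(
  motion=[0, 0, 0, 0, 0, -0.1, 0.9, 0, 0, 0, 0, 0, -0.2, 0.9, 0, 0, 0, 0, 0, -0.3, 0.9, 0, 0, 0, 0, 0, -0.3, 0.9, 0, 0, 0, 0, 0, -0.1, 0.9, 0, 0, 0, 0, 0, 0, 0.9],
)

```text
time: 11.28
tool_pos: [0.498, 0.0099, 0.231]
ee_rot: [-3.135, 0.005, -2.266]
wrist_force: [0.9, -0.0, 0.1]
width: 0.0847
finger_force: 0.0
```

```bash
python3 - <<'E'
from h import *
go(place(CH,[-60,5.8,125])[0],4.0173)
s=robot.snapshot('side')[:,:,::-1]
P={'flat':[15,5.8,95]}
a=cv2.resize(s[150:290,220:400],None,fx=4.2,fy=4.2,interpolation=2)
l=[[24.5,-69,12],[-24.5,-69,12],[-24.5,69,12],[-24.5,69,0]]
F=[[24.5,69,0],[24.5,69,12],[-24.5,69,12],[-24.5,-69,12],[-24.5,-69,0],[-24.5,69,0],[-24.5,69,12]]
p=(proj('side',place(CH,np.array(F)+[15,5.8,95]))-[220,150]+.5)*4.2-.5
cv2.polylines(a,[p.round().astype(int)],False,(0,0,255),1)
cv2.imwrite('pics/s2c.png',a)
E
```

```text
t 11.28 pos [0.498  0.0099 0.231 ] rot [-3.1347  0.0046 -2.2656] w 0.0847 q6 -2.541 F [ 0.9 -0.   0.1]
shift u [ 0.019 -0.725  1.065] turn u [-0.009  0.006  0.   ]
```

View pics/s2c.png

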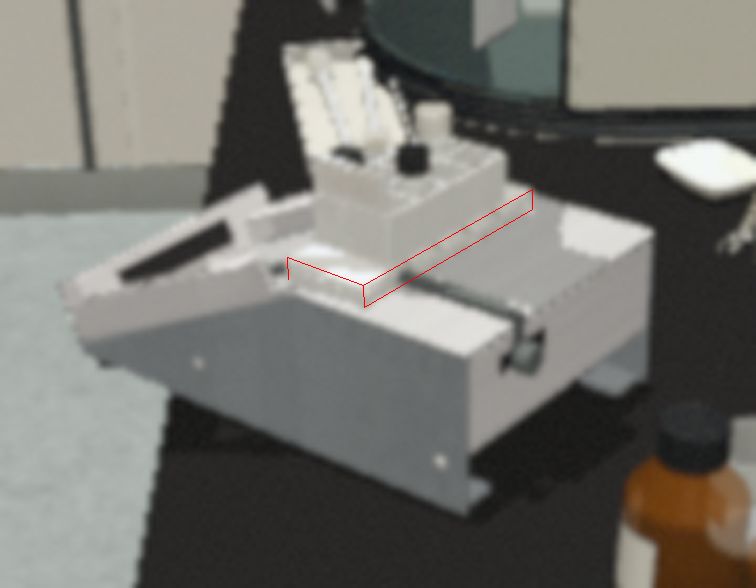

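The overlay of a flat-seated rack at chute (15, 5.8) falls on the rack's foot, e.g. its corner at (364,306), and all three vials stand. Next I go behind it with the gripper shut.

>>> move_arm(
  motion=[0, 0, 0, 0, -0.1, 0, 0, 0, 0, 0, 0, -0.2, 0, 0, 0, 0, 0, 0, -0.2, 0, 0, 0, 0, 0, 0, -0.1, 0, 0, 0, 0, 0, 0, 0, 0, 0, 0, 0, 0, 0, 0, 0, 0, 0, 0, 0, 0, 0, 0, 0, 0, 0, 0, 0, 0, 0, 0, 0, 0, 0, 0, 0, 0, 0, 0, 0, 0, 0, 0, 0, 0],
)

```text
time: 12.17
tool_pos: [0.5431, -0.0181, 0.2271]
ee_rot: [-3.137, -0.006, -2.28]
wrist_force: [0.3, 0.7, -0.3]
width: 0.0212
finger_force: 0.0
```

>>> move_arm(
  motion=[0, 0, 0, 0, 0, 0.1, 0, 0, 0, 0, 0, 0, 0.25, 0, 0, 0, 0, 0, 0, 0.3, 0, 0, 0, 0, 0, 0, 0.25, 0, 0, 0, 0, 0, 0, 0.15, 0, 0, 0, 0, 0, 0, 0, 0, 0, 0, 0, 0, 0, 0, 0],
)

```text
time: 12.75
tool_pos: [0.5424, -0.019, 0.1206]
ee_rot: [-3.139, -0.008, -2.281]
wrist_force: [0.3, 0.7, 1.0]
width: 0.0006
finger_force: 0.0
```

```bash
python3 - <<'E'
from h import *
go(place(CH,[-10-12.5,5.8,125])[0],4.0173)
E
```

```text
t 12.75 pos [ 0.5424 -0.019   0.1206] rot [-3.1395 -0.0079 -2.2807] w 0.0006 q6 -2.566 F [0.3 0.7 1. ]
shift u [ 0.079  0.167 -0.044] turn u [-0.003 -0.01  -0.019]
```

>>> move_arm(
  motion=[0, 0, 0.02, 0.02, 0, -0.02, 0, 0, 0, 0.02, 0.02, 0, -0.02, 0, 0, 0, 0, 0.03, 0, 0, 0, 0, 0, 0, 0, 0.05, 0, 0, 0, 0, 0, 0, 0.05, 0, 0, 0, 0, 0, 0, 0, 0, 0],
)

```text
time: 13.25
tool_pos: [0.5307, -0.0169, 0.1262]
ee_rot: [-3.137, -0.006, -2.312]
wrist_force: [-0.4, -0.0, -0.8]
width: 0.0006
finger_force: 0.0
```

```bash
python3 - <<'E'
from h import *
go(place(CH,[3,5.8,124])[0],4.0173)
E
```

```text
t 13.25 pos [ 0.5307 -0.0169  0.1262] rot [-3.1371 -0.0058 -2.3118] w 0.0006 q6 -2.534 F [-0.4 -0.  -0.8]
shift u [0.032 0.319 0.021] turn u [-0.006 -0.007 -0.059]
```

>>> move_arm(
  motion=[0, 0, 0, 0, 0.05, 0, 0, 0, 0, -0.01, 0, 0.05, 0, 0, 0, 0, -0.01, 0, 0.05, 0, 0, 0, 0, -0.01, 0, 0.05, 0, 0, 0, 0, -0.01, 0, 0.05, 0, 0, 0, 0, 0, 0, 0.05, 0, 0, 0, 0, 0, 0, 0.02, 0, 0, 0, 0, 0, 0, 0, 0, 0],
)

```text
time: 13.92
tool_pos: [0.5067, 0.0042, 0.1254]
ee_rot: [-3.138, -0.007, -2.28]
wrist_force: [-0.3, -0.0, -0.4]
width: 0.0002
finger_force: 0.0
```

```bash
python3 - <<'E'
from h import *
go(place(CH,[10,5.8,124])[0],4.0173)
s=robot.snapshot('side')[:,:,::-1]
a=cv2.resize(s[150:290,220:400],None,fx=4.2,fy=4.2,interpolation=2)
cv2.imwrite('pics/s3c.png',a)
E
```

```text
t 13.92 pos [0.5067 0.0042 0.1254] rot [-3.138  -0.0067 -2.2802] w 0.0002 q6 -2.53 F [-0.3 -0.  -0.4]
shift u [0.027 0.07  0.014] turn u [-0.004 -0.009 -0.018]
```

View pics/s3c.png

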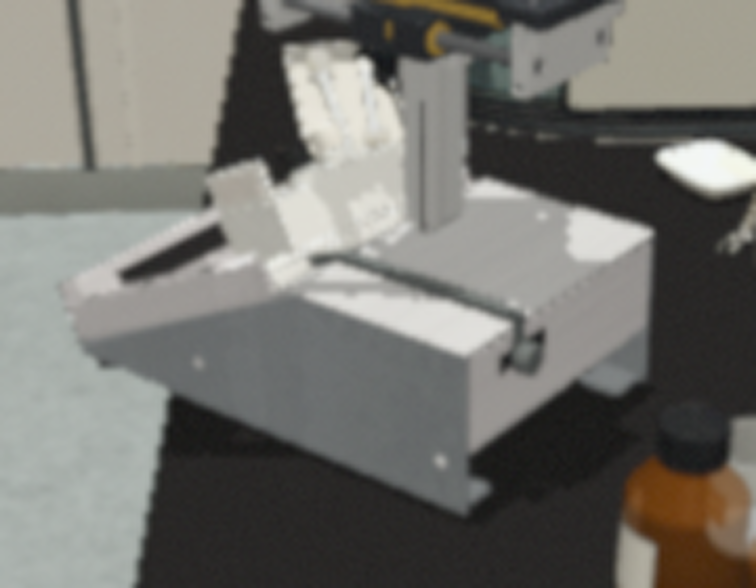

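The rack has tipped over the crest and is on the ramp, ahead of the finger. I let it slide and lift the tool clear.

>>> move_arm(
  motion=[0, 0, 0, 0, 0, 0, 0, 0, 0, 0, 0, 0, 0, 0, 0, 0, 0, 0, 0, 0, 0, 0, 0, 0, 0, 0, 0, 0, 0, 0, 0, 0, 0, -0.2, 0, 0, 0, 0, 0, 0, -0.3, 0, 0, 0, 0, 0, 0, -0.3, 0, 0, 0, 0, 0, -0.3, -0.1, 0, 0, 0, 0, 0, 0, 0, 0],
)

```text
time: 14.72
tool_pos: [0.5341, -0.0176, 0.2198]
ee_rot: [-3.128, -0.003, -2.283]
wrist_force: [-1.2, -0.2, -0.1]
width: 0.0003
finger_force: 0.0
```

```bash
python3 - <<'E'
from h import *
go([.5,0,.2],4.0173)
ims=[]
t=26*np.pi/180
B=np.array([[24.5,69,12],[24.5,-69,12],[-24.5,-69,12],[-24.5,69,12],[24.5,69,12]])+[148.5,5.8,0]
W=np.c_[32+B[:,0]*np.cos(t)+B[:,2]*np.sin(t),B[:,1],95-B[:,0]*np.sin(t)+B[:,2]*np.cos(t)]
for n,(y,x,h,w,k) in {'side':(170,225,100,160,2.5),'top':(240,140,140,180,2.2)}.items():
    s=robot.snapshot(n)[:,:,::-1]; a=cv2.resize(s[y:y+h,x:x+w],None,fx=k,fy=k,interpolation=2)
    b=a.copy(); p=(proj(n,place(CH,W))-[x,y]+.5)*k-.5; cv2.polylines(b,[p.round().astype(int)],False,(0,0,255),1)
    ims.append(np.vstack([b,np.zeros((310-len(b),b.shape[1],3),np.uint8)]))
cv2.imwrite('pics/end.png',np.hstack(ims)[:600,:800])
E
```

```text
t 14.72 pos [ 0.5341 -0.0176  0.2198] rot [-3.1284e+00 -2.6000e-03 -2.2827e+00] w 0.0003 q6 -2.564 F [-1.2 -0.2 -0.1]
shift u [0.089 0.376 0.193] turn u [-0.017 -0.003 -0.021]
```

View pics/end.png

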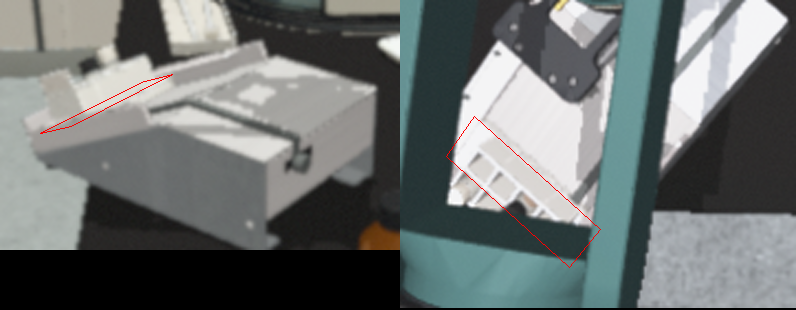

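The rack lies at the lower end, inside the predicted home outline in both views, and the tool is clear of it. I hand the job in.

```bash
python3 -c "
from bench import robot
print(robot.close_job())"
```

```text
the job is handed in; nothing more can be done
None
```

The rack was set flat over the rib on the loading shelf, let go, and pushed over the crest; it slid down to the end stop. I handed the job in at about 15 s: the last pictures show it at the home spot, though not every vial was visible in them, and no verdict came back.

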